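Load a blank under the mill fixture's spring clip

ROBOT

A 6-joint arm with a two-finger parallel gripper is mounted at the origin on the work surface. World frame = base frame: x ahead of the robot, y to its left, z up, the work surface at z = 0. Lengths are in mm, angles in rad, forces in N, time in s.
With the tool pointing down it reaches from about 250 to 775 mm from the base axis. Payload 4 kg.
Tool frame: the origin (TCP) lies at the very end of the fingers, on their centre line; the grasp point (between the pads) lies 19 mm behind it; z points along the fingers, y is the line along which they close (so a half turn about z gives the same grasp; the last joint's range is limited). The gripper opens to 85 mm and grips with 20 to 120 N. Pads are 22 mm wide; open, the fingers measure 114 mm over their backs; the gripper's body (76 mm by 85 mm) begins 54 mm behind the grasp point. The pads swing forward as they close: fully open they stand 13 mm farther back than shut.
Start: joints at [-0.103, 0.087, 1.371, -0, 1.684, -0.103], TCP at [550.019, -0.007, 199.841] pointing down, gripper open.
Joint ranges: [-3.1, 3.1], [-0.76, 2.03], [0.27, 2.55], [-1.08, 4.22], [0.17, 2.65], [-2.57, 2.57]. Speed limits (rad/s): [2.79, 2.79, 3.14, 3.14, 3.14, 3.14].

INTERFACE

Orientations are given as a unit quaternion [w, x, y, z].
In Python, from rig import r, cams gives the robot as it stands.
- The arm moves only by the tool send_rows, never from a script. Its argument "deltas" is a list of rows, each a list of 7 numbers: the shift along the world's x, y, z in mm, then the turn, a rotation vector about the world's x, y, z in rad, then the finger opening in mm, from 0 to 85.4. A call has 1 to 10 rows; each row shifts and turns the commanded pose from where the row before left it; what a row does not reach is not made up. A row lasts 1/8 s, in which the tool goes at most 62.5 mm and 10.7 degrees, less where a joint would pass 70% of its speed; a pose out of reach is approached as far as the arm can. A call is refused whole if a number of a shift passes 62.5 or a number of a turn 0.188, either way. A call with a gripper value outside its range is refused whole. The fingers move at their own pace and stop on an object; the grip force is fixed at half the most. Time passes only in rows, so rows that do not move let the fingers close. It gives the time, the measured TCP pose, the force, the opening and the grip force at its end, in the units of the state.
- r.get_state(): the state, without advancing time (a new reading comes with each control period).
- cams.read_camera(name): name is "scene" or "side" or "wrist"; returns a dict with "frame" (400x640x3 uint8, blue, green, red), "depth" (400x640 float32, mm along the optical axis (not along the pixel's ray), 0 where there is no reading), "fovy" (degrees; the focal length in pixels is half the picture's height over the tangent of half this angle, whatever the lens; pixels are square), "cx", "cy" (the principal point, pixels), "dist_coeffs" ([k1, k2, p1, p2, k3] as OpenCV has them; the pictures are not rectified), "camera_from_world" (4x4, takes a point from world to camera coordinates); the wrist camera has in their place "hand_eye" (4x4, takes a point from camera to tool coordinates, whose origin is the TCP and whose axes are the flange's). Camera axes: x right, y down, z forward; pixel columns grow to the right and rows downward; lengths in mm; the calibration is good to about 2 mm. A picture is of the moment at which its call begins: read the wrist's pose just before it.
- r.close_job(): hands the job in; it is judged then, once.
The state is a dict: "t": time; "joints": joint angles; "joint_velocities": joint speeds; "joint_efforts": joint torques, N m; "position": TCP position; "orientation": TCP orientation; "wrist_force": force on the tool from outside, world axes, zero at the start; "moment": the same for the moment, N m; "finger_gap": opening from 0.0 (shut) to 1.0 (fully open); "gripper_force": force on a finger pad.
Only numpy, scipy, OpenCV 4.12 (cv2) and the standard library are available. Lean on these libraries where they do the work, as an engineer would, in place of code of your own. Each camera call takes 0.05 s, during which the arm holds its last target. There are 200 camera calls.

TASK

Load the wooden blank into the milling fixture: press the clip's long steel paddle down with one fingertip so that the jaw opens, and while holding it down push the blank along its channel with the other finger, beneath the jaw, until it is fully home against the end stop. Then let the paddle up so that the clip holds the blank down, and move clear. Only push and press: do not pick the blank up or tip it, and leave everything else on the table where it is.

Things in the scene. Friction and masses are not known exactly. Their poses are not given: they have to be found in the camera images.
- fixture: Aluminium loading fixture fixed to the table; base plate 215 mm (x = -107 to +107) by 150 mm (y = -53 to +97), 15 mm thick. Origin on the table under the channel's centre line; +x is the way the blank is pushed, +y points to the paddle's side, z up. Three hinge lugs, y = 29 to 39 mm, up to 41 mm above the table, stand at x = -99, +30 and +77 mm
- home (a point): where the blank's origin lies when it is fully home: fixture x = 50, y = 0, z = 25 mm; axes as the fixture's. The channel: dark steel bed, top 25 mm above the table, fixture x = -102 to +102 mm, between two rails 7 mm high and 44 mm apart (y = -22 to +22). The end stop, 14 mm high, has its face at fixture x = +85 mm
- blank: wooden blank, flat, 70 mm (x) by 40 mm (y) by 10 mm thick, about 60 g, loose on the bed in the channel in front of the jaw, its length along the channel; origin at the centre of its underside, axes nearly as the fixture's, so its rear end (to be pushed) is at its own x = -35 mm
- clip (a joint): angle (rad) of the steel rocker clip about its hinge along fixture x at y = 34 mm, 37 mm above the table: 0 shut (jaw nose at the bed, blocking the channel); about 0.25 jaw resting on the blank; from 0.27 the blank passes freely beneath; 0.46 is the stop. A spring shuts it: pressing at the middle of the paddle's width takes about 4 N to start and 10 N at 0.40
- paddle_top (a point): centre of the upper face of the paddle to press (steel plate, fixture x = -95 to +20 mm, 36 mm wide, hinge side lower when shut), at fixture x = -37.5 mm; moves with the clip: fixture y = 69, z = 43 mm when shut; z = 33 at 0.27 rad; y = 69, z = 29 at 0.38 rad (level there, y = 51 to 87 mm, 4 mm above the bed's top); z = 26 at 0.46. A fingertip may slide along it in x while pressing
- jaw (a point): inner lower edge of the nose of the clip's jaw: a steel arm 18 mm wide (fixture x = 51 to 69 mm) across the channel to a nose 10 mm wide (y = -17 to -7 mm) that comes down to the bed when shut; up to 40 mm above the table when shut, 63 mm at most when open. This point, when shut: fixture x = 60, y = -7, z = 25.5 mm
- spare: spare square wooden blank, 60 x 60 x 18 mm, lying on the table beside the fixture; origin at centre of underside; to be left alone
- collet: steel collet holder standing upright, 32 mm diameter foot, 50 mm tall, beside the fixture; origin at centre of underside; to be left alone
- screwdriver: screwdriver 170 mm long lying on the table beside the fixture, on the paddle's side; origin under its middle; to be left alone
- brush: bench brush 180 mm long lying on the table; origin under its middle; to be left alone
- jar: glass jar with steel cap, 64 mm diameter, 75 mm tall; origin at centre of underside; to be left alone
- tape: grey ring-shaped tape roll, 90 mm outside diameter, 24 mm tall; origin at centre of underside; to be left alone
- mouse: black computer mouse, 60 mm across, 34 mm tall; origin at centre of underside; to be left alone
Not all that is in view belongs to the job. Several things have the shape of the blank; the one meant has the colours described above.

How it is judged:
By the outcome, as a careful person would: the job done as asked, in the order asked, and still so for the second after the job is handed in, with the robot touching nothing.
It also fails if it takes over 38 s, if anything falls off the work surface, if the arm or the gripper's body presses on something with over 40 N, if the wrist force passes 120 N, or if a joint passes its speed limit or range.

## Working session

There is one attempt and no reset: what is moved stays moved. The work goes in short steps, Python scripts to look and compute and a tool call to move; the robot and the scene stay as the last step left them, time stands still between calls to the robot, and variables do not carry over. Pictures are saved under pics/ and viewed, at most 10 in all, crops included, and the job is handed in when it is done.

Besides the shell and the picture viewer there is one more tool, called after "Emit:" as a command line: name --pt "numbers of a row" for each row, then --argument value for the rest. send_rows: Moves the arm, as the interface text tells. Its arguments: {"type":"object","properties":{"deltas":{"type":"array"}},"required":["deltas"]}

```bash
ls; mkdir -p pics
python3 - <<'E'
from rig import r,cams
import cv2,numpy as np
for n in ["scene","side"]:
    c=cams.read_camera(n); cv2.imwrite(f"pics/{n}0.png",c["frame"])
    np.savez(f"{n}0.npz",**{k:np.array(v) for k,v in c.items()})
    print(n,c["fovy"],c["cx"],c["cy"],c["dist_coeffs"],np.round(c["camera_from_world"],3).tolist())
print(r.get_state())
E
```

```text
pics
scene 44.17436527607768 320.66984632697756 201.18055615632645 [-0.0337576  0.         0.         0.         0.       ] [[0.507, 0.862, -0.002, -246.743], [0.689, -0.406, -0.601, -316.345], [-0.518, 0.303, -0.8, 1874.474], [0.0, 0.0, 0.0, 1.0]]
side 56.09030248377483 319.2207247572615 200.5508183965426 [-0.01331581  0.          0.          0.          0.        ] [[0.996, -0.088, -0.007, -527.584], [-0.055, -0.553, -0.832, 71.938], [0.07, 0.829, -0.555, 976.227], [0.0, 0.0, 0.0, 1.0]]
{'t': 0.1, 'joints': array([-1.03090552e-01,  8.78986593e-02,  1.37210444e+00, -1.48703515e-05,
        1.68357787e+00, -1.03125817e-01]), 'joint_velocities': array([ 0.00104874, -0.00144772, -0.00291806, -0.0020284 , -0.0005158 ,
        0.00046566]), 'joint_efforts': array([ 2.78635656e-03, -3.53014469e+01, -3.14218891e+01, -1.15072685e-04,
        7.91701314e-03, -1.45799942e-05]), 'position': array([5.49499113e+02, 4.71048460e-02, 1.98745950e+02]), 'orientation': array([-7.66938503e-04,  7.07094550e-01,  7.07118313e-01, -6.32623700e-04]), 'wrist_force': array([ 0.00860839, -0.63645605, -0.42051864]), 'moment': array([-0.02198162,  0.00820331, -0.03511957]), 'gripper_force': 0.0, 'finger_gap': 0.9983714067151392}
```

View pics/scene0.png

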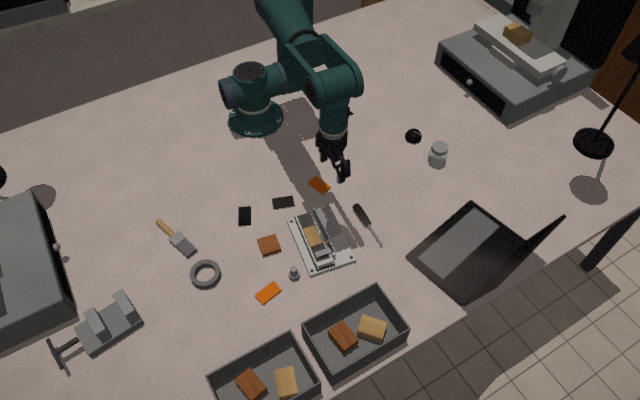

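View pics/side0.png

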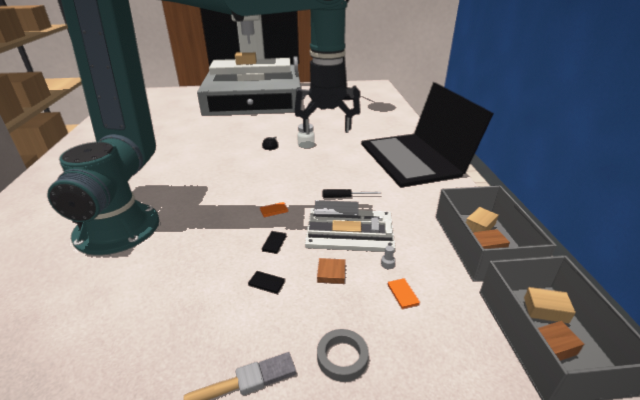

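The scene view shows the fixture at about (320,240) with the tan blank at (313,237). The side view shows the plate at x 307–395, y 205–250, the blank at (347,226), the jaw near (375,225), the spare at (332,270), the collet at (388,257) and the screwdriver at (350,193). I'll get rough positions next, then look with the wrist camera.

```bash
cat > h.py <<'E'
import numpy as np,cv2
from scipy.spatial.transform import Rotation as R
def K(c):
    f=200/np.tan(np.radians(float(c["fovy"]))/2)
    return np.array([[f,0,float(c["cx"])],[0,f,float(c["cy"])],[0,0,1]])
def tool(s):
    T=np.eye(4); q=np.array(s["orientation"]); T[:3,:3]=R.from_quat(q[[1,2,3,0]]).as_matrix(); T[:3,3]=s["position"]; return T
def wfc(c,T=None):
    return T@np.array(c["hand_eye"]) if T is not None else np.linalg.inv(c["camera_from_world"])
def cast(c,W,px,z):
    u=cv2.undistortPoints(np.array(px,float).reshape(-1,1,2),K(c),np.array(c["dist_coeffs"],float)).reshape(-1,2)
    d=np.c_[u,np.ones(len(u))]@W[:3,:3].T; o=W[:3,3]
    return o+d*((np.asarray(z)-o[2])/d[:,2])[:,None]
def proj(c,W,P):
    M=np.linalg.inv(W); p,_=cv2.projectPoints(np.array(P,float).reshape(-1,1,3),cv2.Rodrigues(M[:3,:3])[0],M[:3,3],K(c),np.array(c["dist_coeffs"],float)); return p.reshape(-1,2)
E
python3 - <<'E'
from h import *
from rig import cams,r
for n,px,z in [("side",[(347,226),(307,248),(395,249),(393,208),(350,193),(388,262)],[35,15,15,15,10,0]),("scene",[(313,237),(288,217),(320,272),(355,261)],[35,15,15,15])]:
    c=dict(np.load(n+"0.npz")); print(n,cast(c,wfc(c),px,np.array(z)).round(0).tolist())
s=r.get_state();c=cams.read_camera("wrist"); print(c["fovy"],np.round(c["hand_eye"],3).tolist())
print(tool(s).round(3).tolist())
E
```

```text
side [[590.0, -94.0, 35.0], [488.0, -143.0, 15.0], [693.0, -166.0, 15.0], [731.0, -1.0, 15.0], [628.0, 93.0, 10.0], [672.0, -192.0, 0.0]]
scene [[595.0, -91.0, 35.0], [478.0, -116.0, 15.0], [701.0, -129.0, 15.0], [723.0, -19.0, 15.0]]
65.09779619379128 [[0.002, -0.947, -0.322, 83.95], [1.0, 0.003, -0.0, -0.462], [0.001, -0.322, 0.947, -173.779], [0.0, 0.0, 0.0, 1.0]]
[[-0.0, 1.0, -0.002, 549.499], [1.0, 0.0, 0.0, 0.047], [0.0, -0.002, -1.0, 198.746], [0.0, 0.0, 0.0, 1.0]]
```

Emit:
send_rows --pt "28 -15 15 0 0 0 85" --pt "28 -15 15 0 0 0 85" --pt "0 0 0 0 0 0 85" --pt "0 0 0 0 0 0 85"

```text
t: 0.65
position: [605.4, -29.7, 228.9]
orientation: [-0.001, 0.707, 0.707, -0.0]
wrist_force: [-0.5, -0.7, 0.6]
finger_gap: 0.992
gripper_force: 0.0
```

Run:
```python
from h import *
from rig import cams,r
s=r.get_state();c=cams.read_camera("wrist"); cv2.imwrite("pics/w1.png",c["frame"])
np.savez("w1.npz",T=tool(s),**{k:np.array(v) for k,v in c.items()}); print(s["t"],s["position"],s["wrist_force"])
```

```text
0.65 [605.36366954 -29.73211776 228.94721234] [-0.48430109 -0.73776642  0.6391595 ]
```

View pics/w1.png

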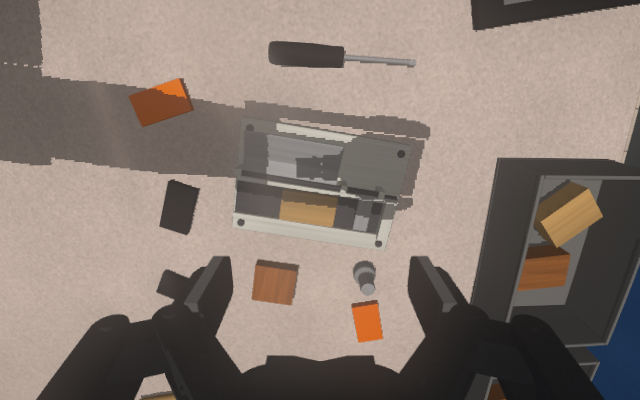

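The wrist view shows the fixture with corners about (234,225), (388,248), (245,120) and (412,140). Blank is at (308,208), screwdriver at (340,56), spare at (275,282) and collet at (365,275). I'll enlarge the fixture.

Run:
```python
from h import *
im=cv2.imread("pics/w1.png")[105:260,225:425]
im=cv2.resize(im,(800,600*775//750),interpolation=cv2.INTER_CUBIC)[:600] if 0 else cv2.resize(im,None,fx=3.85,fy=3.85,interpolation=cv2.INTER_CUBIC)
im=np.clip((im/255.)**.6*255,0,255).astype(np.uint8)
cv2.imwrite("pics/w1c.png",im);print(im.shape)
```

```text
(597, 770, 3)
```

View pics/w1c.png

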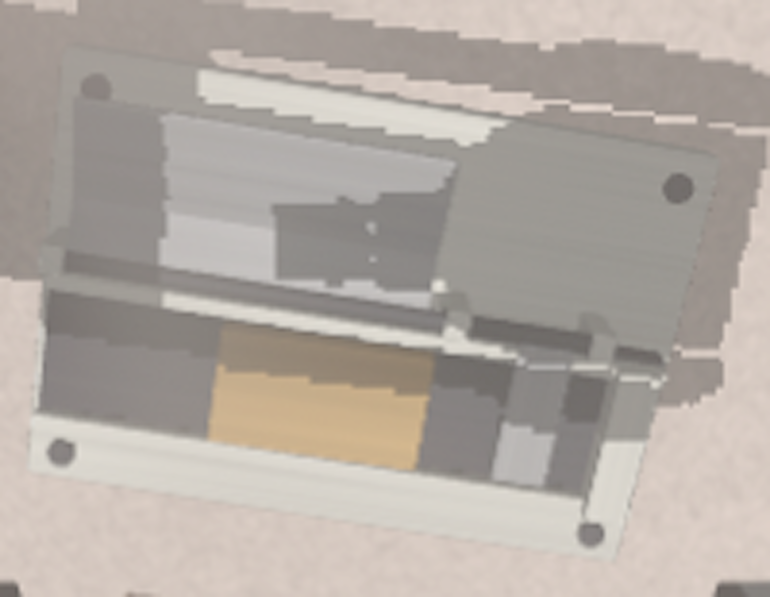

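Run:
```python
from h import *
d=dict(np.load("w1.npz")); W=wfc(d,d["T"])
f=lambda pts,z: cast(d,W,np.array(pts)/3.85+[225,105]-[0.37,0.37],np.full(len(pts),float(z)))[:,:2]
pl=f([(67,47),(716,155),(613,557),(30,470)],15); m=np.array([(-107.5,97),(107.5,97),(107.5,-53),(-107.5,-53)])
def fit(m,p):
    a=m-m.mean(0);b=p-p.mean(0);H=a.T@b;th=np.arctan2(H[0,1]-H[1,0],H[0,0]+H[1,1])
    A=np.array([[np.cos(th),-np.sin(th)],[np.sin(th),np.cos(th)]]);t=p.mean(0)-A@m.mean(0);return th,A,t,p-(m@A.T+t)
th,A,t,res=fit(m,pl);print("fix",th,t,res.round(1).tolist())
b=f([(220,323),(433,350),(418,472),(208,440)],35)
print("blank corners in fix",((b-t)@A).round(1).tolist())
p=f([(72,97),(458,162)],48);print("paddle far corners in fix",((p-t)@A).round(1).tolist())
print("stop/rail end",((f([(585,497)],32)-t)@A).round(1))
# scene cam and side cam check
for n,px in [("scene",[(288,217),(320,272),(355,261)]),("side",[(307,248),(395,249)])]:
    c=dict(np.load(n+"0.npz")); print(n,((cast(c,wfc(c),px,np.full(len(px),15.))[:,:2]-t)@A).round(1).tolist())
d2=d["depth"]; W2=W
# depth on blank / plate
for px in [(300,213),(250,200),(310,231)]:
    z=d2[px[1],px[0]];u=cv2.undistortPoints(np.array([[px]],float),K(d),d["dist_coeffs"]).ravel();P=W@np.r_[u*z,z,1];print(P[:3].round(1),((P[:2]-t)@A).round(1))
```

```text
fix -0.16072768729694775 [598.00167009 -88.87697107] [[2.3, -1.6], [-2.4, -0.7], [-1.9, 1.5], [2.0, 0.7]]
blank corners in fix [[-44.3, 19.8], [24.6, 21.9], [27.4, -21.2], [-43.2, -21.2]]
paddle far corners in fix [[-94.7, 85.7], [19.9, 85.2]]
stop/rail end [[ 85.4 -22.5]]
scene [[-114.5, -46.2], [108.4, -22.6], [111.9, 89.0]]
side [[-99.7, -70.7], [106.3, -61.0]]
[579.4 -94.2  36. ] [-17.5  -8.3]
[514.7 -81.   25. ] [-83.5  -5.6]
[ 591.1 -129.    15.1] [ -0.4 -40.7]
```

Emit:
send_rows --pt "-8 -2 0 0 0 0.176 58" --pt "-8 -2 0 0 0 0.176 58" --pt "-8 -2 0 0 0 0.176 58" --pt "-8 -2 0 0 0 0.176 58" --pt "-8 -2 0 0 0 0.176 58" --pt "-8 -2 0 0 0 0.176 58" --pt "-8 -1 0 0 0 0.176 58" --pt "-7 -1 0 0 0 0.178 58" --pt "0 0 0 0 0 0 58" --pt "0 0 0 0 0 0 58"

```text
t: 1.95
position: [542.7, -43.6, 229.7]
orientation: [-0.0, 0.081, 0.997, 0.0]
wrist_force: [0.6, 0.1, 0.4]
finger_gap: 0.676
gripper_force: 0.0
```

Emit:
send_rows --pt "0 0 -50 0 0 0 58" --pt "0 0 -40 0 0 0 58" --pt "0 0 0 0 0 0 58" --pt "0 0 0 0 0 0 58"

```text
t: 2.45
position: [544.1, -44.1, 141.6]
orientation: [0.001, 0.081, 0.997, -0.0]
wrist_force: [-0.5, 0.1, 0.7]
finger_gap: 0.682
gripper_force: 0.0
```

Run:
```python
from h import *
from rig import cams,r
s=r.get_state();c=cams.read_camera("wrist")
np.savez("w2.npz",T=tool(s),**{k:np.array(v) for k,v in c.items()}); print(s["t"],s["position"],s["wrist_force"],s["finger_gap"]); T=tool(s); print(np.arctan2(T[1,1],T[0,1]))
im=np.clip((c["frame"]/255.)**.6*255,0,255).astype(np.uint8)
cv2.imwrite("pics/w2.png",cv2.resize(im,None,fx=1.25,fy=1.25,interpolation=cv2.INTER_CUBIC))
```

```text
2.45 [544.05918101 -44.07706635 141.57889382] [-0.46807727  0.11496682  0.74424159] 0.6816038477201519
1.4094214217993004
```

View pics/w2.png

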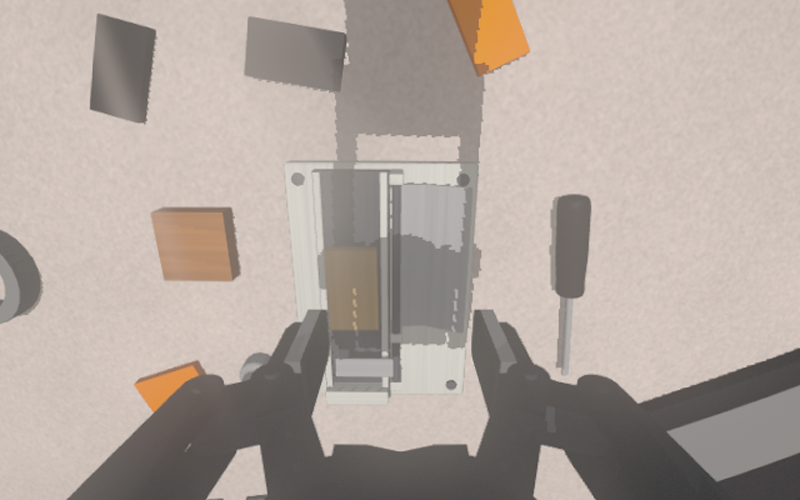

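The view shows the fixture square with the gripper: plate corners (287,162), (478,162) and (465,392), blank (328–379, 248–331), and the fingers straddling it. I'll refine the pose from this.

Run:
```python
from h import *
d=dict(np.load("w2.npz")); W=wfc(d,d["T"])
f=lambda pts,z: cast(d,W,np.array(pts)/1.25-.1,np.full(len(pts),float(z)))[:,:2]
pl=f([(287,162),(478,162),(465,392)],15); m=np.array([(-107.5,-53),(-107.5,97),(107.5,97)])
a=m-m.mean(0);b=pl-pl.mean(0);H=a.T@b;th=np.arctan2(H[0,1]-H[1,0],H[0,0]+H[1,1])
A=np.array([[np.cos(th),-np.sin(th)],[np.sin(th),np.cos(th)]]);t=pl.mean(0)-A@m.mean(0);print(th,t,(pl-m@A.T-t).round(1).tolist())
g=lambda pts,z:((f(pts,z)-t)@A).round(1).tolist()
print("blank",g([(328,248),(379,248),(379,331),(328,331)],35)); print("paddle",g([(465,185)],48)); print("stop",g([(330,390),(387,389)],39))
print("tcp in fix",(d["T"][:2,3]-t)@A, ((d["T"][:2,3]-[598,-88.9])@A))
T=d["T"]
for y in (-43,-29,29,43):
  for zz in (0,-8): print(y,zz,(proj(d,W,[(T@[0,y,zz,1])[:3]])*1.25).round(0))
```

```text
-0.15837671537629414 [597.23971089 -87.58609977] [[1.0, 2.5], [0.5, -2.3], [-1.4, -0.2]]
blank [[-44.6, -19.1], [-44.6, 19.6], [27.6, 18.3], [27.8, -23.7]]
paddle [[-95.0, 80.3]]
stop [[84.0, -24.9], [82.7, 24.3]]
tcp in fix [-59.37700098  34.5771095 ] [-60.33499714  35.75465641]
-43 0 [[310. 291.]]
-43 -8 [[306. 299.]]
-29 0 [[339. 292.]]
-29 -8 [[336. 299.]]
29 0 [[457. 292.]]
29 -8 [[459. 299.]]
43 0 [[485. 292.]]
43 -8 [[489. 299.]]
```

Emit:
send_rows --pt "-4 1 -30 0 0 0 58" --pt "0 0 -30 0 0 0 58" --pt "0 0 -16 0 0 0 58" --pt "0 0 -8 0 0 0 58" --pt "0 0 0 0 0 0 58"

```text
t: 3.12
position: [539.6, -43.1, 56.5]
orientation: [0.001, 0.08, 0.997, -0.0]
wrist_force: [-0.2, 0.6, -0.6]
finger_gap: 0.678
gripper_force: 0.0
```

Emit:
send_rows --pt "0 0 -5 0 0 0 58" --pt "0 0 -3 0 0 0 58" --pt "0 0 -3 0 0 0 58" --pt "0 0 0 0 0 0 58"

```text
t: 3.62
position: [538.8, -43.0, 44.5]
orientation: [-0.0, 0.08, 0.997, 0.0]
wrist_force: [-0.2, 0.0, -0.6]
finger_gap: 0.679
gripper_force: 0.0
```

Emit:
send_rows --pt "0 0 -2 0 0 0 58" --pt "0 0 0 0 0 0 58"

```text
t: 3.88
position: [538.9, -43.0, 42.7]
orientation: [-0.0, 0.08, 0.997, 0.0]
wrist_force: [-1.0, 0.7, -0.2]
finger_gap: 0.678
gripper_force: 0.0
```

Emit:
send_rows --pt "0 0 -2 0 0 0 58" --pt "0 0 0 0 0 0 58"

```text
t: 4.12
position: [538.9, -43.0, 40.6]
orientation: [-0.0, 0.08, 0.997, 0.0]
wrist_force: [0.3, 0.1, -1.1]
finger_gap: 0.68
gripper_force: 0.0
```

Emit:
send_rows --pt "0 0 -2 0 0 0 58" --pt "0 0 0 0 0 0 58"

```text
t: 4.38
position: [538.8, -43.0, 38.6]
orientation: [-0.0, 0.08, 0.997, 0.0]
wrist_force: [-0.8, -0.1, 0.3]
finger_gap: 0.683
gripper_force: 0.0
```

Emit:
send_rows --pt "0 0 -2 0 0 0 58" --pt "0 0 0 0 0 0 58"

```text
t: 4.62
position: [538.8, -43.0, 36.6]
orientation: [-0.0, 0.08, 0.997, 0.0]
wrist_force: [-0.1, 0.4, 0.5]
finger_gap: 0.68
gripper_force: 0.0
```

Emit:
send_rows --pt "0 0 -2 0 0 0 58" --pt "0 0 0 0 0 0 58"

```text
t: 4.88
position: [538.8, -43.0, 34.6]
orientation: [-0.0, 0.08, 0.997, 0.0]
wrist_force: [0.3, -0.1, 0.1]
finger_gap: 0.681
gripper_force: 0.0
```

Emit:
send_rows --pt "0 0 -2 0 0 0 58" --pt "0 0 0 0 0 0 58"

```text
t: 5.12
position: [538.8, -43.0, 32.6]
orientation: [-0.0, 0.08, 0.997, 0.0]
wrist_force: [1.2, 0.5, 0.4]
finger_gap: 0.68
gripper_force: 0.0
```

No contact yet at TCP 32.6, so I'll look before going lower.

Run:
```python
from h import *
from rig import cams,r
s=r.get_state();a=cams.read_camera("wrist");b=cams.read_camera("side")
np.savez("w3.npz",T=tool(s),**{k:np.array(v) for k,v in a.items()})
g=lambda i:np.clip((i/255.)**.6*255,0,255).astype(np.uint8)
x=cv2.resize(g(a["frame"])[100:400,120:520],(800,600),interpolation=cv2.INTER_CUBIC)
y=cv2.resize(g(b["frame"])[140:270,280:420],(590,548),interpolation=cv2.INTER_CUBIC)
cv2.imwrite("pics/w3.png",x);cv2.imwrite("pics/s3.png",y)
```

```text
(no output)
```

View pics/w3.png

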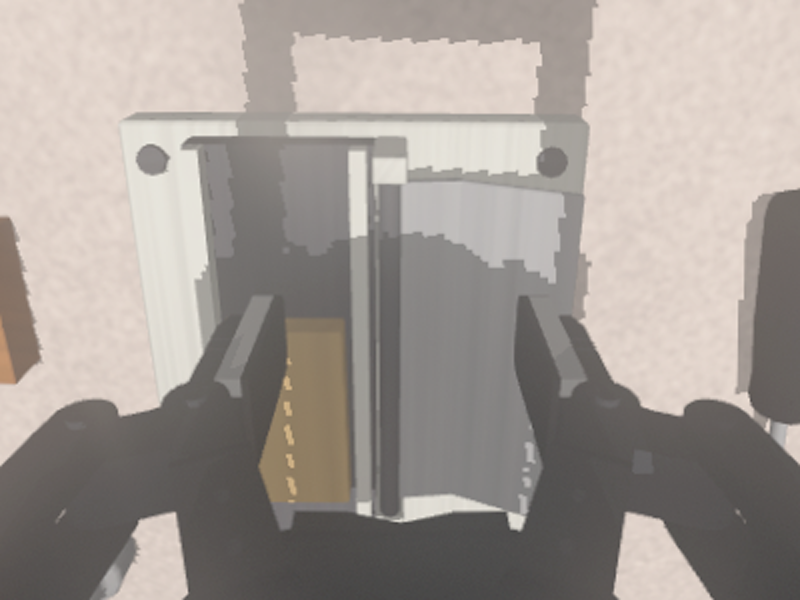

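View pics/s3.png

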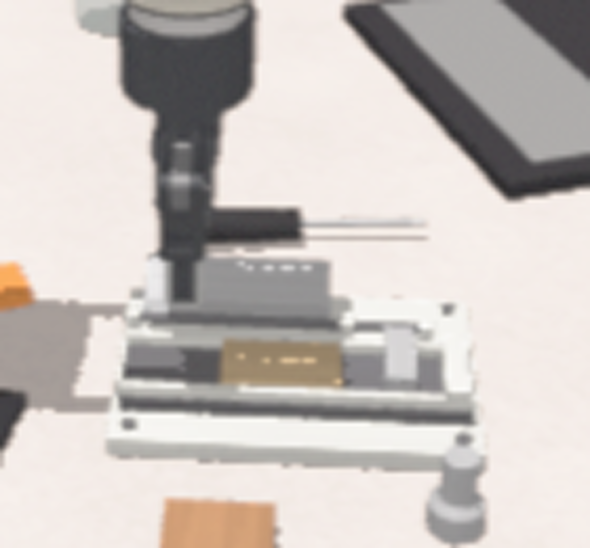

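The wrist crop shows the left tip at about (265,298) and the right tip at about (535,298), and the fingers look still clear above the paddle. Depth at the tips will give their real height.

Run:
```python
from h import *
d=dict(np.load("w3.npz")); W=wfc(d,d["T"])
t=np.array([597.6,-88.2]);th=-.16;A=np.array([[np.cos(th),-np.sin(th)],[np.sin(th),np.cos(th)]])
v,u=np.mgrid[0:400,0:640]; z=d["depth"]
n=cv2.undistortPoints(np.c_[u.ravel(),v.ravel()].astype(float).reshape(-1,1,2),K(d),d["dist_coeffs"]).reshape(400,640,2)
P=np.dstack([n*z[...,None],z,np.ones_like(z)])@W.T; F=np.dstack([(P[...,:2]-t)@A,P[...,2]])
for (a,b) in [(252,246),(252,250),(250,256),(245,270),(384,250),(386,254),(387,258),(392,270),(340,220),(370,220),(395,220),(340,260),(370,260),(380,215),(400,215),(280,290)]: print((a,b),F[b,a].round(1))
```

```text
(252, 246) [-52.3  -7.8  24.8]
(252, 250) [-76.5   4.1  74.4]
(250, 256) [-77.1   4.6  81.2]
(245, 270) [-77.5   5.1  93.5]
(384, 250) [-76.2  66.9  73.7]
(386, 254) [-77.3  66.7  79.4]
(387, 258) [-77.6  66.3  83.5]
(392, 270) [-77.2  66.6  92.7]
(340, 220) [-75.7  48.2  36.2]
(370, 220) [-78.1  64.9  41.8]
(395, 220) [-80.   78.1  46.1]
(340, 260) [-48.7  48.8  35.9]
(370, 260) [-52.7  66.2  42.8]
(380, 215) [-82.2  69.9  44.2]
(400, 215) [-83.4  80.4  47.1]
(280, 290) [-25.5  10.5  34.6]
```

Run:
```python
from h import *
c=dict(np.load("side0.npz"));W=wfc(c)
t=np.array([597.6,-88.2]);th=-.16;A=np.array([[np.cos(th),-np.sin(th)],[np.sin(th),np.cos(th)]])
for y in (0,70):
  for z in (33,44,55,74): 
    p=proj(c,W,[np.r_[A@[-64,y]+t,z]])[0]; print(y,z,((p-[280,140])*[590/140,548/130]).round(0))
d=dict(np.load("w3.npz"));z=d["depth"];print(z[225:262:3,252].round(),z[225:262:3,384].round())
```

```text
0 33 [185. 355.]
0 44 [185. 340.]
0 55 [185. 324.]
0 74 [185. 298.]
70 33 [192. 287.]
70 44 [192. 272.]
70 55 [192. 257.]
70 74 [192. 232.]
[198. 200. 199. 200. 201. 201. 202. 203. 149. 144. 142. 140. 138.] [177. 178. 178. 179. 180. 180. 180. 182. 149. 146. 143. 142. 141.]
```

Run:
```python
from h import *
for f in ("w1","w2","w3"):
    d=dict(np.load(f+".npz")); z=d["depth"]
    v,u=np.mgrid[0:400,0:640]
    n=cv2.undistortPoints(np.c_[u.ravel(),v.ravel()].astype(float).reshape(-1,1,2),K(d),d["dist_coeffs"]).reshape(400,640,2)
    Q=np.dstack([n*z[...,None],z,np.ones_like(z)])@d["hand_eye"].T   # tool coords
    m=(z>60)&(z<165); print(f,"deepest tool z per |y| band")
    for lo,hi in [(-75,-55),(-55,-45),(-45,-36),(-36,-28),(28,36),(36,45),(45,55),(55,75)]:
        k=m&(Q[...,1]>lo)&(Q[...,1]<hi); q=Q[k]
        if len(q): i=q[:,2].argmax(); print(lo,hi,len(q),q[i,:3].round(0), "x rng",q[:,0].min().round(),q[:,0].max().round())
    k=m&(abs(Q[...,1])<20); q=Q[k]; print("body",q[:,2].max() if len(q) else None)
```

```text
w1 deepest tool z per |y| band
-75 -55 6966 [  8. -55. -52.] x rng -12.0 15.0
-55 -45 2415 [ 11. -47. -48.] x rng -12.0 15.0
-45 -36 2994 [  0. -43. -44.] x rng -11.0 19.0
-36 -28 1689 [  17.  -33. -100.] x rng 12.0 20.0
28 36 1611 [ 13.  36. -97.] x rng 12.0 20.0
36 45 3110 [  2.  42. -44.] x rng -11.0 19.0
45 55 2424 [ 12.  49. -48.] x rng -11.0 16.0
55 75 6759 [  8.  55. -55.] x rng -12.0 16.0
body -103.03260880895725
w2 deepest tool z per |y| band
-75 -55 2762 [ 12. -57. -81.] x rng -8.0 15.0
-55 -45 5224 [  7. -46. -77.] x rng -13.0 15.0
-45 -36 1533 [  8. -40. -42.] x rng -7.0 15.0
-36 -28 2194 [  2. -28. -35.] x rng -10.0 19.0
28 36 2947 [  6.  30. -35.] x rng -11.0 19.0
36 45 1477 [ 12.  36. -41.] x rng -7.0 15.0
45 55 4581 [  7.  48. -76.] x rng -12.0 15.0
55 75 3770 [ 13.  58. -81.] x rng -9.0 16.0
body -101.68395660669579
w3 deepest tool z per |y| band
-75 -55 2792 [ 12. -56. -81.] x rng -9.0 15.0
-55 -45 5194 [  6. -46. -76.] x rng -12.0 15.0
-45 -36 1523 [  7. -37. -41.] x rng -7.0 15.0
-36 -28 2207 [ -7. -28. -39.] x rng -11.0 19.0
28 36 2943 [  6.  30. -35.] x rng -11.0 19.0
36 45 1477 [ 12.  36. -40.] x rng -7.0 15.0
45 55 4576 [  7.  47. -77.] x rng -12.0 15.0
55 75 3764 [ 12.  56. -81.] x rng -8.0 15.0
body -101.82759198134202
```

Depth and the side view agree that the real fingertips are about 40 mm above the reported TCP at this opening, and the body is shifted back too. So I expect contact at a reported TCP z of about 3–5 mm.

Emit:
send_rows --pt "0 0 -10 0 0 0 58" --pt "0 0 -9 0 0 0 58" --pt "0 0 0 0 0 0 58"

```text
t: 5.6
position: [537.7, -42.8, 12.1]
orientation: [-0.002, 0.08, 0.997, 0.0]
wrist_force: [0.6, -0.4, 0.3]
finger_gap: 0.68
gripper_force: 0.0
```

Emit:
send_rows --pt "0 0 -3 0 0 0 58" --pt "0 0 0 0 0 0 58"

```text
t: 5.85
position: [539.0, -43.0, 10.7]
orientation: [-0.0, 0.08, 0.997, 0.0]
wrist_force: [0.1, 0.7, -0.2]
finger_gap: 0.679
gripper_force: 0.0
```

Emit:
send_rows --pt "0 0 -3 0 0 0 58" --pt "0 0 0 0 0 0 58"

```text
t: 6.1
position: [539.2, -43.1, 7.9]
orientation: [0.0, 0.08, 0.997, 0.0]
wrist_force: [-0.2, -0.5, 1.0]
finger_gap: 0.678
gripper_force: 0.0
```

Emit:
send_rows --pt "0 0 -2 0 0 0 58" --pt "0 0 0 0 0 0 58"

```text
t: 6.35
position: [539.3, -42.9, 6.4]
orientation: [0.0, 0.08, 0.997, 0.0]
wrist_force: [-0.4, 1.2, 3.3]
finger_gap: 0.676
gripper_force: 1.8
```

Emit:
send_rows --pt "0 0 -4 0 0 0 58" --pt "0 0 -4 0 0 0 58" --pt "0 0 -4 0 0 0 58" --pt "0 0 0 0 0 0 58"

```text
t: 6.85
position: [539.6, -43.0, -5.2]
orientation: [0.001, 0.08, 0.997, 0.0]
wrist_force: [-2.2, 0.7, 8.1]
finger_gap: 0.683
gripper_force: 3.9
```

Emit:
send_rows --pt "0 0 -3 0 0 0 58" --pt "0 0 0 0 0 0 58"

```text
t: 7.1
position: [539.5, -43.4, -7.7]
orientation: [0.001, 0.08, 0.997, -0.0]
wrist_force: [-4.1, 0.3, 9.6]
finger_gap: 0.679
gripper_force: 4.9
```

```bash
cat > look.py <<'E'
import sys
from h import *
from rig import cams,r
s=r.get_state();a=cams.read_camera("wrist");b=cams.read_camera("side")
n=sys.argv[1]; np.savez(n+".npz",T=tool(s),**{k:np.array(v) for k,v in a.items()})
t=np.array([597.6,-88.2]);th=-.16;A=np.array([[np.cos(th),-np.sin(th)],[np.sin(th),np.cos(th)]])
print(s["t"],"tcp fix",((s["position"][:2]-t)@A).round(1),s["position"][2].round(1),s["wrist_force"].round(1))
g=lambda i:np.clip((i/255.)**.6*255,0,255).astype(np.uint8)
x=cv2.resize(g(a["frame"])[100:400,160:480],(533,500),interpolation=cv2.INTER_CUBIC)
y=cv2.resize(g(b["frame"])[170:270,295:405],(550,500),interpolation=cv2.INTER_CUBIC)[:,150:417] if 0 else cv2.resize(g(b["frame"])[180:260,300:400],(533//2*1,213*1),interpolation=cv2.INTER_CUBIC)
c=np.zeros((500,800,3),np.uint8); c[:,:533]=x; c[:213,534:534+266]=y
cv2.imwrite(f"pics/{n}.png",c)
# blank by colour in wrist and side
for nm,im,c_,W in (("wrist",a["frame"],a,wfc(a,tool(s))),("side",b["frame"],b,wfc(b))):
    h=cv2.cvtColor(im,cv2.COLOR_BGR2HSV); m=cv2.inRange(h,(12,90,50),(28,255,255))
    v,u=np.nonzero(m); P=cast(c_,W,np.c_[u,v],np.full(len(u),35.)); F=(P[:,:2]-t)@A
    k=(abs(F[:,1])<24)&(abs(F[:,0])<105); 
    if k.sum()>5: print(nm,"blank x range",np.percentile(F[k,0],[2,98]).round(1),"y",np.percentile(F[k,1],[2,98]).round(1),k.sum())
E
python3 look.py l1
```

```text
7.1 tcp fix [-64.5  35. ] -7.7 [-4.1  0.3  9.6]
wrist blank x range [-49.8  -8.6] y [ 0.3 18.8] 2096
side blank x range [-41.3  25. ] y [-23.1  13.7] 270
```

View pics/l1.png

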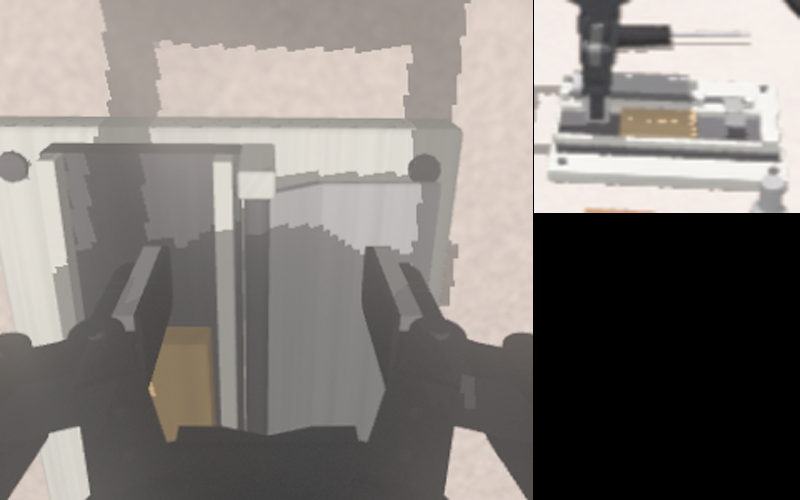

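Paddle is depressed and near level, blank rear is about 7 mm ahead of the channel finger, and the jaw is raised. I'll press a little further, then push.

Emit:
send_rows --pt "0 0 -1.5 0 0 0 58" --pt "0 0 0 0 0 0 58" --pt "4.9 -0.8 0 0 0 0 58" --pt "4.9 -0.8 0 0 0 0 58" --pt "4.9 -0.8 0 0 0 0 58" --pt "4.9 -0.8 0 0 0 0 58"

```text
t: 7.95
position: [557.3, -45.6, -9.7]
orientation: [-0.002, 0.08, 0.997, 0.001]
wrist_force: [-6.7, 1.2, 11.0]
finger_gap: 0.678
gripper_force: 5.5
```

```bash
python3 look.py l2
```

```text
7.95 tcp fix [-46.6  35.6] -9.7 [-6.7  1.2 11. ]
wrist blank x range [-41.4   6.4] y [-17.9  18.4] 2351
side blank x range [-33.4  32.1] y [-23.3  13.2] 262
```

Emit:
send_rows --pt "4.9 -0.8 0 0 0 0 58" --pt "4.9 -0.8 0 0 0 0 58" --pt "4.9 -0.8 0 0 0 0 58" --pt "4.9 -0.8 0 0 0 0 58" --pt "4.9 -0.8 0 0 0 0 58" --pt "4.9 -0.8 0 0 0 0 58" --pt "0 0 0 0 0 0 58"

```text
t: 8.93
position: [587.5, -50.4, -9.4]
orientation: [-0.001, 0.08, 0.997, 0.001]
wrist_force: [-4.9, 1.5, 10.1]
finger_gap: 0.677
gripper_force: 5.1
```

```bash
python3 look.py l3
```

```text
8.925 tcp fix [-16.   35.7] -9.4 [-4.9  1.5 10.1]
wrist blank x range [-10.9  37.3] y [-17.9  18.3] 2337
side blank x range [-4.1 61.4] y [-23.1  12.7] 244
```

Emit:
send_rows --pt "4.9 -0.8 0 0 0 0 58" --pt "4.9 -0.8 0 0 0 0 58" --pt "4.0 -0.7 0 0 0 0 58" --pt "0 0 0 0 0 0 58"

```text
t: 9.52
position: [601.2, -52.7, -9.4]
orientation: [-0.001, 0.08, 0.997, 0.001]
wrist_force: [-4.8, 1.8, 10.5]
finger_gap: 0.683
gripper_force: 5.1
```

Emit:
send_rows --pt "2 -0.3 0 0 0 0 58" --pt "0 0 0 0 0 0 58"

```text
t: 9.78
position: [602.8, -52.9, -9.5]
orientation: [-0.001, 0.08, 0.997, 0.001]
wrist_force: [-5.6, 2.3, 10.1]
finger_gap: 0.677
gripper_force: 5.1
```

Emit:
send_rows --pt "2 -0.3 0 0 0 0 58" --pt "0 0 0 0 0 0 58"

```text
t: 10.02
position: [604.7, -53.2, -9.5]
orientation: [-0.001, 0.08, 0.997, 0.001]
wrist_force: [-5.8, 2.0, 10.9]
finger_gap: 0.679
gripper_force: 5.1
```

```bash
python3 look.py l4
```

```text
10.025 tcp fix [ 1.5 35.7] -9.5 [-5.8  2.  10.9]
wrist blank x range [ 6.7 54.7] y [-18.1  18.2] 2330
side blank x range [14.  80.1] y [-23.2  12.3] 225
```

Emit:
send_rows --pt "1.5 -0.2 0 0 0 0 58" --pt "0 0 0 0 0 0 58"

```text
t: 10.38
position: [606.1, -53.4, -9.5]
orientation: [-0.001, 0.08, 0.997, 0.0]
wrist_force: [-5.8, 1.9, 11.4]
finger_gap: 0.68
gripper_force: 5.2
```

Emit:
send_rows --pt "1 -0.2 0 0 0 0 58" --pt "0 0 0 0 0 0 58"

```text
t: 10.62
position: [607.1, -53.6, -9.5]
orientation: [-0.001, 0.08, 0.997, 0.001]
wrist_force: [-5.7, 1.6, 10.9]
finger_gap: 0.681
gripper_force: 5.2
```

Emit:
send_rows --pt "1 -0.2 0 0 0 0 58" --pt "0 0 0 0 0 0 58"

```text
t: 10.88
position: [608.1, -53.8, -9.5]
orientation: [-0.001, 0.08, 0.997, 0.001]
wrist_force: [-6.7, 1.9, 9.8]
finger_gap: 0.68
gripper_force: 5.2
```

Emit:
send_rows --pt "1 -0.2 0 0 0 0 58" --pt "0 0 0 0 0 0 58"

```text
t: 11.12
position: [608.2, -53.8, -9.6]
orientation: [-0.002, 0.08, 0.997, 0.001]
wrist_force: [-8.2, 2.2, 11.3]
finger_gap: 0.679
gripper_force: 6.2
```

Emit:
send_rows --pt "1 -0.2 0 0 0 0 58" --pt "0 0 0 0 0 0 58"

```text
t: 11.38
position: [608.2, -53.9, -9.7]
orientation: [-0.004, 0.08, 0.997, 0.001]
wrist_force: [-11.0, 2.0, 12.6]
finger_gap: 0.681
gripper_force: 7.6
```

```bash
python3 look.py l5
```

```text
11.375 tcp fix [ 5.  35.6] -9.7 [-11.    2.   12.6]
wrist blank x range [10.3 57.9] y [-18.1  18.1] 2327
side blank x range [17.7 82.5] y [-23.2  12.5] 223
```

The blank stopped at home: the position holds at x = 608.2 while the force rises. I'll back the finger off the blank a little, with the paddle still down, then let the paddle up slowly.

Emit:
send_rows --pt "0.5 -0.1 0 0 0 0 58" --pt "0 0 0 0 0 0 58" --pt "-3 0.5 0 0 0 0 58" --pt "-3 0.5 0 0 0 0 58" --pt "0 0 0 0 0 0 58"

```text
t: 12.1
position: [608.6, -53.4, -7.9]
orientation: [0.003, 0.08, 0.997, 0.001]
wrist_force: [-0.1, 2.0, 8.6]
finger_gap: 0.681
gripper_force: 4.5
```

```bash
python3 look.py l6
```

```text
12.1 tcp fix [ 5.3 36.1] -7.9 [-0.1  2.   8.6]
wrist blank x range [10.  60.2] y [-18.4  18.2] 2376
side blank x range [17.6 82.1] y [-23.2  12.5] 213
```

Emit:
send_rows --pt "-3 0.5 0 0 0 0 58" --pt "-2 0.3 0 0 0 0 58" --pt "0 0 0 0 0 0 58"

```text
t: 12.58
position: [606.0, -53.5, -6.9]
orientation: [0.006, 0.081, 0.997, 0.0]
wrist_force: [4.1, 2.0, 7.6]
finger_gap: 0.685
gripper_force: 4.2
```

```bash
python3 look.py l7
```

```text
12.575 tcp fix [ 2.7 35.6] -6.9 [4.1 2.  7.6]
wrist blank x range [ 9.9 58.9] y [-16.9  18.2] 2332
side blank x range [15.4 81.5] y [-23.2  12.5] 213
```

Emit:
send_rows --pt "0 0 4 0 0 0 58" --pt "0 0 4 0 0 0 58" --pt "0 0 4 0 0 0 58" --pt "0 0 4 0 0 0 58" --pt "0 0 4 0 0 0 58" --pt "0 0 4 0 0 0 58" --pt "0 0 0 0 0 0 58"

```text
t: 13.55
position: [601.1, -53.3, 13.8]
orientation: [0.0, 0.08, 0.997, -0.0]
wrist_force: [0.1, 0.7, -0.3]
finger_gap: 0.68
gripper_force: 0.0
```

Emit:
send_rows --pt "0 0 30 0 0 0 58" --pt "0 0 50 0 0 0 58" --pt "-30 5 30 0 0 0 58" --pt "-40 0 20 0 0 0 58" --pt "-40 0 0 0 0 0 58" --pt "0 0 0 0 0 0 58" --pt "0 0 0 0 0 0 58"

```text
t: 14.42
position: [491.3, -48.3, 143.5]
orientation: [0.001, 0.08, 0.997, 0.0]
wrist_force: [-0.2, 0.3, -0.8]
finger_gap: 0.678
gripper_force: 0.0
```

```bash
python3 look.py l8
python3 - <<'E'
from h import *
from rig import cams
b=cams.read_camera("scene")
g=lambda i:np.clip((i/255.)**.6*255,0,255).astype(np.uint8)
c=cams.read_camera("side")
x=cv2.resize(g(b["frame"])[195:285,230:390],(640,360),interpolation=cv2.INTER_CUBIC)
y=cv2.resize(g(c["frame"])[185:255,300:400],(340,238),interpolation=cv2.INTER_CUBIC)
o=np.zeros((600,640,3),np.uint8);o[:360]=x;o[361:599,:340]=y
w=np.load("l8.npz"); o[361:549,341:641]=cv2.resize(g(w["frame"]),(300,188))[:, :299]
cv2.imwrite("pics/f1.png",o)
E
```

```text
14.425 tcp fix [-111.3   22.5] 143.5 [-0.2  0.3 -0.8]
wrist blank x range [10.3 82.1] y [-21.7  17.2] 1377
side blank x range [15.3 83.2] y [-23.3  12.5] 196
```

View pics/f1.png

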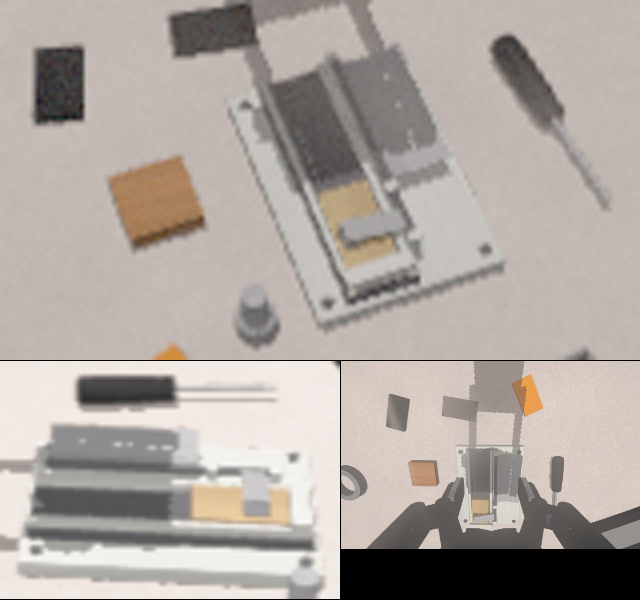

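Run:
```python
from h import *
d=dict(np.load("l8.npz"));W=wfc(d,d["T"])
t=np.array([597.6,-88.2]);th=-.16;A=np.array([[np.cos(th),-np.sin(th)],[np.sin(th),np.cos(th)]])
p=proj(d,W,[np.r_[A@[x,y]+t,35] for x,y in((10,-25),(10,40),(100,-25),(100,40))]);lo=p.min(0).astype(int)-12;hi=p.max(0).astype(int)+12;print(lo,hi)
im=d["frame"][lo[1]:hi[1],lo[0]:hi[0]];s=min(780/im.shape[1],590/im.shape[0])
cv2.imwrite("pics/l8c.png",cv2.resize(np.clip((im/255.)**.6*255,0,255).astype(np.uint8),None,fx=s,fy=s,interpolation=cv2.INTER_CUBIC));print(s)
```

```text
[262 279] [347 367]
6.704545454545454
```

View pics/l8c.png

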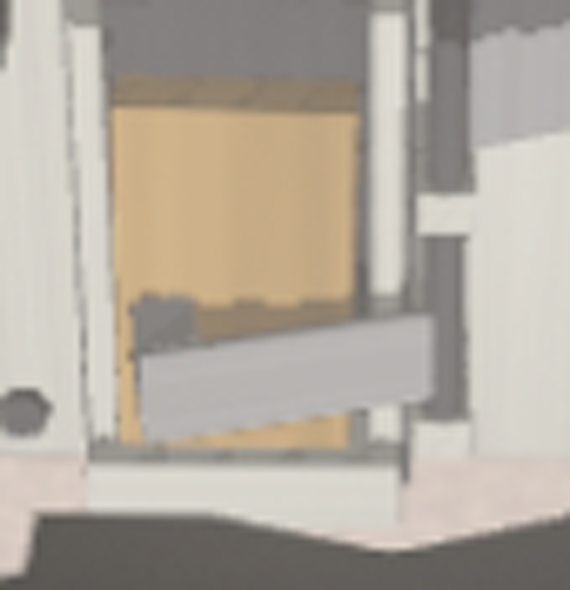

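The crop shows the blank square against the end stop (row ~450), with the jaw nose resting on its top. The paddle is up, and the spare, collet and screwdriver are undisturbed.

```bash
python3 -c "
from rig import r
print(r.close_job())"
```

```text
the job is handed in; nothing more can be done
None
```

The job is handed in: the blank is home against the end stop with the clip's jaw resting on it, the paddle is up, the arm is clear and nothing else near the fixture appears to have moved, about 14.5 s in; any gap at the stop looks under about 1 mm, but I don't have the judge's result.

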